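Press the caps of a strip rack home in a cam-lever press

TASK

Seat the caps of the small strip rack in the cam press: stand the rack, upright, between the four corner guides of the press's pulled-out tray and push the tray fully home under the press head. Then swing the cam lever by its black grip up to the very top of its lift, where it stands straight up, and keep it there: the lever springs back when let go, so the program finishes while the gripper is still holding it and the rack is still being pressed. Leave the trough, the dropper bottle and the well plate where they are.

Things in the scene. Friction and masses are not known exactly. Their poses are not given: they have to be found in the camera images.
- rack_center (a point): centre (half-way up) of the strip rack: a small white open box, 50 x 88 x 32 mm, loose on the worktop, with rows of pale round strip caps standing 2 mm proud of its top. x runs along its 50 mm width (grip it across this width), y along its 88 mm length, z up. Centre is 16 mm above its underside; mass about 0.09 kg. It may go in either way round
- press: the cam press: fixed white bench fixture, base 200 x 150 mm (x, y), head plate on two columns covering x -28 to +52, y -78 to +78 mm, its top 161 mm (pins 178 mm) above the worktop. Origin: centre of the base on the worktop; -x is the front, where the tray comes out, +y the lever's side. A sprung pressure pad hangs below the head at x = y = 0, 5 mm above a rack that is in but not lifted
- tray_seat (a point): centre of the tray floor on which the rack stands, 83.5 mm above the worktop with the lever down. Axes as the press: the rack's 50 mm width goes along x, its length along y. Four L-shaped corner guides, 8 mm high, legs 16 mm, leave a 56 x 94 mm pocket at the floor and flare to 62 x 100 mm at the top; between them the sides are free. The floor reaches 54 mm to either side and 38 mm behind
- tray_front (a point): middle of the front face of the tray's upright front pull, a plate 80 mm wide (y) and 4 mm thick whose top edge is 13 mm above this point; the underside of the tray is 18 mm below this point. 92 mm in front of tray_seat (press -x); push it toward press +x
- tray (a joint): how far the tray is pulled out along press -x: 0 = fully home, with the rack's place centred under the pad, 0.115 m = fully out. It stays where it is left, moves with about 1.5 N and runs against a hard stop at 0
- lever (a joint): cam lever angle about the shaft, which lies along press y: 0 = level, pointing to the front (-x); 1.571 = straight up, the highest lift (an eccentric cam raises table, tray and rack by 12 mm times the sine of the angle; past it the lift falls again); stop at 2.1. A return spring drives it to 0: about 3 N at the grip holds it straight up, up to 5 N on the way
- lever_grip (a point): middle of the black revolving grip on the lever's end: a sleeve 26 mm in diameter and 54 mm long, parallel to the shaft (along press y), free to spin on its pin; 135 mm from the shaft axis; 50 mm above the worktop when the lever is level, 185 mm when straight up. Can be gripped from above, jaws closing along press x, at its middle: the steel arm (9 mm thick) lies 42 mm nearer the press
- lever_pivot (a point): the point on the shaft's axis abreast of the grip's middle, 145 mm to +y of the press's centre and 50 mm above the worktop; the grip swings round it on a circle of 135 mm in the upright plane through press x. From this plane to the side of the base and head plate are 67 mm
- pad: the sprung rubber pressure pad under the press head, 50 x 88 mm; pushes back with about 13 N when the rack is fully lifted. Origin: centre of its lower face
- trough: milky white open reagent trough, 54 x 104 x 28 mm, loose bystander, to be left alone. Origin: centre of its underside
- dropper: white dropper bottle, 43 mm in diameter, 128 mm high, loose bystander, to be left alone. Origin: centre of its underside
- plate: flat white 96-well plate, 86 x 128 x 14 mm, loose bystander, to be left alone. Origin: centre of its underside
- strip_rack: the strip rack itself; origin: centre of its underside, axes as rack_center
Mind the look-alikes: they are no part of the job. What is shaped like the strip_rack but blue or pink is not meant.

How it is judged:
By the outcome, as a careful person would: the job done as asked, in the order asked, and still so for the second after the job is handed in, while the arm keeps its last pose, push and grip.
It also fails if it takes over 61 s, if anything falls off the work surface, if the arm or the gripper's body presses on something with over 40 N, if the wrist force passes 120 N, or if a joint passes its speed limit or range.

ROBOT

A 7-joint arm with a two-finger parallel gripper is mounted at the origin on a cart in front of the work surface, level with it; the furniture and walls round the work are solid. World frame = base frame: x ahead of the robot, y to its left, z up, the work surface at z = 0. Lengths are in m, angles in rad, forces in N, time in s.
With the tool pointing down it reaches from about 0.35 to 0.775 m from the base axis. Payload 3.1 kg.
Tool frame: the origin (TCP) lies at the very end of the fingers, on their centre line; the grasp point (between the pads) lies robot.pinch_z behind it (robot.pinch_z is the distance from the TCP to the grasp point, in m); y points along the fingers, x is the direction in which the jaws open and shut, and the axes are right-handed (so a half turn about y gives the same grasp; the last joint's range is limited). The gripper opens to 85 mm and grips with 20 to 120 N. Pads are 22 mm wide; open, the fingers measure 114 mm over their backs; the gripper's body (76 mm by 85 mm) begins 54 mm behind the grasp point. The pads swing forward as they close: fully open they stand 13 mm farther back than shut.
Start: joints at [1.079, 0.311, 0.014, 1.512, -0.004, 1.319, -0.027], TCP at [0.239, -0.495, 0.231] pointing down, gripper open.
Joint ranges: [-2.7, 2.7], [-0.3, 1.91], [-1.27, 1.3], [0.12, 2.57], [-1.44, 4.58], [0.2, 2.03], [-3.05, 3.05]. Speed limits (rad/s): [2.79, 2.79, 3.14, 3.14, 3.14, 3.14, 3.14].

INTERFACE

Orientations are given as a rotation vector (axis times angle).
In Python, from rig import robot gives the robot as it stands. The module is installed in compiled form; this text tells all that it offers.
- The arm moves only by the tool jog_arm, never from a script. Its argument "moves" is a list of rows, each an object of numbers: "rx", "ry", "rz": the turn, a rotation vector about the tool's x, y, z in degrees; "x", "y", "z": the shift along the tool's x, y, z in cm; "hand": the finger opening in cm, from 0 to 8.54. In form: [{"rx": .., "ry": .., "rz": .., "x": .., "y": .., "z": .., "hand": ..}, ...]. A call has 1 to 10 rows; each row is the pose to reach, as a shift and turn from the pose commanded when the call began, along the tool's axes at that moment; what a row does not reach only later rows make up. A row lasts 1/8 s, in which the tool goes at most 62.5 mm and 10.7 degrees, less where a joint would pass 70% of its speed; a pose out of reach is approached as far as the arm can. A call with a gripper value outside its range is refused whole. The fingers move at their own pace and stop on an object; "newtons" is the grip in N (left out, the last holds). Time passes only in rows, so rows that repeat a pose let the fingers close. It gives the time, the measured TCP pose, the force and the opening at its end, in the units of the state.
- robot.state(): the state, without advancing time (a new reading comes with each control period).
- robot.capture(name): name is "side" or "top"; returns a dict with "img" (400x640x3 uint8, red, green, blue), "depth" (400x640 float32, m along the optical axis (not along the pixel's ray), 0 where there is no reading), "fx", "fy", "cx", "cy" (pixels), "R" (3x3) and "t" (3): a world point X has camera coordinates R X + t. Camera axes: x right, y down, z forward; pixel columns grow to the right and rows downward; lengths in m; the calibration is good to about 2 mm. A picture is of the moment at which its call begins.
- robot.job_done(): hands the job in, once; it reports no verdict.
Trained networks look in the newest picture that a camera, given by its name, has taken for a name from the list of things; names that differ only in an ending like _2 or _b are one class to them, and where a whole thing is asked for, a point or a joint stands for the part that bears it (a point fixed in the world has none). Each returns a list of dicts, best first, with "conf" (0 to 1); they miss things now and then, are a little off and sometimes report something else, mostly with a low value. They report only what shows in the picture. A call takes as long as a camera call. They do not tell look-alikes from the thing itself.
- robot.look_for(camera, label): "bbox" ([centre column, centre row, width, height] in pixels, round what is visible of it).
- robot.trace(camera, label): "mask" (400x640 bool, what is visible of it) and "bbox" ([centre column, centre row, width, height] in pixels, round what is visible of it).
The state is a dict: "time": time; "joints": joint angles; "joint_vel": joint speeds; "joint_efforts": joint torques, N m; "tool_pos": TCP position; "tool_rot": TCP orientation; "wrist_force": force on the tool from outside, world axes, zero at the start; "ft_torque": the same for the moment, N m; "opening": finger opening in m.
Only numpy, scipy, OpenCV 4.12 (cv2) and the standard library are available. Lean on these libraries where they do the work, as an engineer would, in place of code of your own. Each camera call takes 0.05 s, during which the arm holds its last target. There are 200 camera calls.

## Working session

There is one attempt and no reset: what is moved stays moved. The work goes in short steps, Python scripts to look and compute and a tool call to move; the robot and the scene stay as the last step left them, time stands still between calls to the robot, and variables do not carry over. Pictures are saved under pics/ and viewed, about 8 in all and at most 12, crops included, and the job is handed in when it is done.

Besides the shell and the picture viewer there is one more tool, called after "Call:" as name([rows], argument=value, ...), one row to a line, values as JSON. jog_arm: Moves the arm, as the interface text tells. Its arguments: {"type":"object","properties":{"moves":{"type":"array"},"newtons":{"type":"number"}},"required":["moves"]}

```bash
mkdir -p pics; python3 - <<'E'
from rig import robot
import cv2,numpy as np
print(robot.state(), robot.pinch_z)
for n in("side","top"):
    c=robot.capture(n); cv2.imwrite(f"pics/{n}0.png",c["img"][:,:,::-1]); np.savez(f"{n}0.npz",**c)
    print(n,c["fx"],c["cx"],c["cy"],(-c["R"].T@c["t"]).round(3),c["R"].round(3).tolist())
    for l in("strip_rack","press","tray_front","lever_grip","trough","dropper","plate"):
        print(l,[(round(d["conf"],2),np.round(d["bbox"]).tolist()) for d in robot.look_for(n,l)])
E
```

```text
{'time': 0.0, 'joints': array([ 1.07928386,  0.31172222,  0.01398126,  1.5130632 , -0.0043969 ,
        1.31919915, -0.02720968]), 'joint_vel': array([-7.08978273e-04, -1.06608441e-03,  2.67534738e-04, -7.60003284e-04,
       -6.48047780e-04, -7.57146903e-04,  5.72969390e-05]), 'joint_efforts': array([-3.92846050e-04, -3.79917490e+01,  1.45727531e-01, -2.30589491e+01,
        1.23494508e-02,  1.36903589e-02, -2.31811055e-05]), 'tool_pos': array([ 0.23883419, -0.49462383,  0.23022047]), 'tool_rot': array([-1.38787337,  0.873286  , -0.8699255 ]), 'wrist_force': array([ 0.62220165,  0.56327396, -0.49838995]), 'ft_torque': array([-0.03600575,  0.01804367, -0.02412936]), 'opening': 0.08553993150581754} 0.0187
side 493.8917772311818 318.4637401081111 202.3049105668213 [0.658 1.719 0.838] [[-0.997, 0.074, 0.027], [0.004, 0.387, -0.922], [-0.078, -0.919, -0.386]]
strip_rack [(0.58, [365.0, 268.0, 16.0, 35.0]), (0.56, [338.0, 192.0, 12.0, 13.0]), (0.54, [343.0, 216.0, 21.0, 17.0]), (0.49, [330.0, 198.0, 11.0, 6.0])]
press [(0.78, [299.0, 207.0, 78.0, 56.0])]
tray_front [(0.86, [320.0, 207.0, 
[... 288 characters left out ...]
.0, 14.0]), (0.45, [320.0, 208.0, 36.0, 15.0])]
top 437.9114734623211 313.70815802773785 200.49202717392694 [ 0.272 -0.057  1.75 ] [[-0.012, -1.0, -0.002], [-0.989, 0.013, -0.147], [0.147, 0.0, -0.989]]
strip_rack [(0.69, [393.0, 229.0, 24.0, 10.0]), (0.6, [363.0, 221.0, 22.0, 14.0]), (0.54, [328.0, 232.0, 24.0, 21.0]), (0.22, [274.0, 187.0, 26.0, 39.0])]
press [(0.74, [297.0, 187.0, 64.0, 73.0])]
tray_front [(0.73, [310.0, 204.0, 25.0, 35.0]), (0.69, [364.0, 218.0, 23.0, 18.0])]
lever_grip [(0.58, [274.0, 191.0, 24.0, 40.0])]
trough [(0.84, [402.0, 189.0, 27.0, 20.0]), (0.49, [274.0, 191.0, 27.0, 37.0])]
dropper [(0.66, [205.0, 241.0, 15.0, 11.0])]
plate [(0.84, [430.0, 222.0, 27.0, 36.0])]
```

View crops.

```bash
python3 - <<'E'
import cv2,numpy as np
from scipy.spatial.transform import Rotation as R
a=cv2.imread("pics/top0.png")[130:290,180:460]; b=cv2.imread("pics/side0.png")[150:310,240:440]
cv2.imwrite("pics/top1.png",cv2.resize(a,None,fx=2.8,fy=2.8,interpolation=cv2.INTER_CUBIC))
cv2.imwrite("pics/side1.png",cv2.resize(b,None,fx=3.5,fy=3.5,interpolation=cv2.INTER_CUBIC))
print(R.from_rotvec([-1.38787337,  0.873286  , -0.8699255 ]).as_matrix().round(3))
E
```

```text
[[ 0.435 -0.001  0.9  ]
 [-0.9    0.002  0.435]
 [-0.002 -1.    -0.   ]]
```

View pics/top1.png

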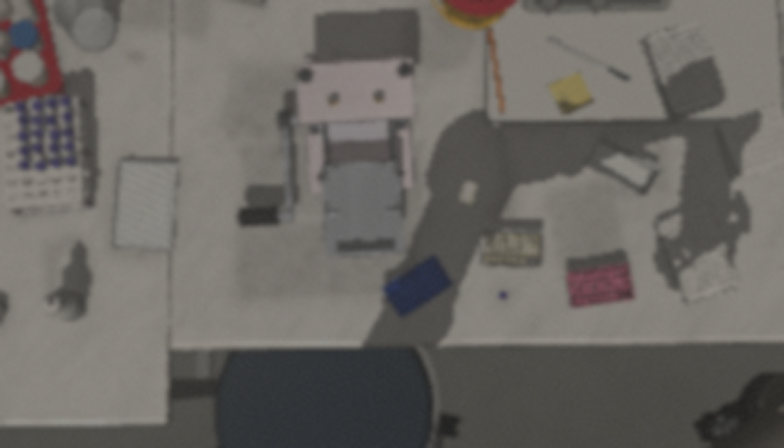

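View pics/side1.png

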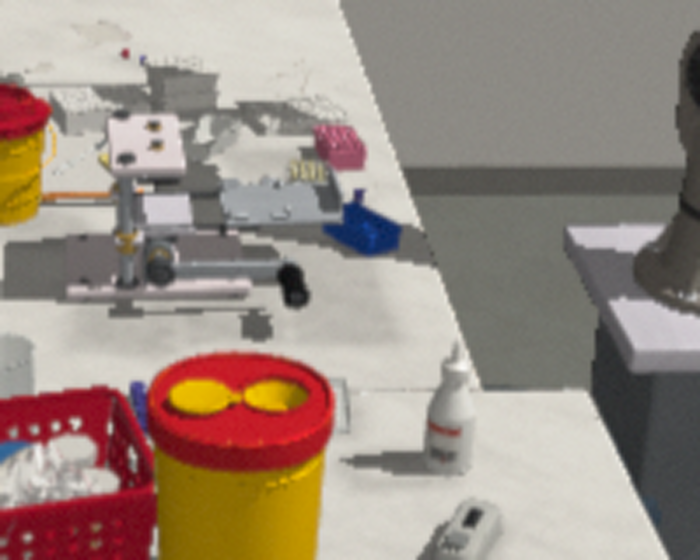

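```bash
cat > h.py <<'E'
import numpy as np,cv2
def cloud(c):
    v,u=np.mgrid[:400,:640]; z=c["depth"].astype(float)
    P=np.stack([(u-c["cx"])/c["fx"]*z,(v-c["cy"])/c["fy"]*z,z],-1)
    W=(P-c["t"])@c["R"]; W[z<=0]=np.nan
    return W
def rect(W,m):
    p=W[m]; r=cv2.minAreaRect((p[:,:2]*1000).astype(np.float32)); return np.round(r[0],1),np.round(r[1],1),round(r[2],1),np.percentile(p[:,2],[5,50,95]).round(4),len(p)
E
python3 - <<'E'
from h import *
for n in("top","side"):
    c=dict(np.load(n+"0.npz")); W=cloud(c); 
    x,y,z=W[...,0],W[...,1],W[...,2]
    hs=(c["img"].astype(int))
    if n=="top":
        v,u=np.mgrid[:400,:640]
        box=(abs(u-363)<18)&(abs(v-217)<14); print("rack",rect(W,box&(z>.022)&(z<.06)))
        box=(abs(u-329)<18)&(abs(v-232)<14); print("blue",rect(W,box&(z>.02)&(z<.06)))
        i=lambda cx,cy:(int(round(180+cx/2.8)),int(round(130+cy/2.8)))
        for nm,p in dict(headL=(306,75),headR=(405,70),head=(355,95),pinA=(333,98),pinB=(379,96),tray=(362,200),front=(366,245),grip=(262,215),tip1=(240,216),pvt=(288,115),trough=(145,203)).items():
            a,b=i(*p); print(nm,a,b,W[b,a].round(4))
        m=(z>.14)&(z<.172)&(abs(u-307)<35)&(abs(v-162)<25); print("head",rect(W,m))
        t=(z>.075)&(z<.09)&(abs(u-309)<22)&(abs(v-200)<25); print("tray",rect(W,t))
        g=(z>.045)&(z<.085)&(abs(u-273)<13)&(abs(v-206)<7); print("grip",rect(W,g))
    else:
        m=(z>.145)&(z<.175)&(x>.4)&(x<.8)&(abs(y)<.3); print("head",rect(W,m))
        t=(z>.075)&(z<.115)&(x>.3)&(x<.8)&(abs(y)<.3); print("tray",rect(W,t))
        g=(z>.03)&(z<.08)&(hs.sum(2)<150)&(x>.3)&(x<.8)&(y>0)&(y<.3); print("grip",rect(W,g))
E
```

```text
rack (array([ 454., -246.]), array([87.9, 52.8]), 87.4, array([0.025 , 0.0314, 0.0402]), 143)
blue (array([ 403., -113.]), array([51.3, 90.3]), 33.0, array([0.0234, 0.0315, 0.0387]), 131)
headL 289 157 [0.6697 0.0329 0.1752]
headR 325 155 [ 0.6774 -0.1003  0.168 ]
head 307 164 [ 0.6456 -0.0331  0.1614]
pinA 299 165 [ 0.6405 -0.0036  0.169 ]
pinB 315 164 [ 0.6425 -0.0627  0.1731]
tray 309 201 [ 0.5173 -0.0382  0.0897]
front 311 218 [ 0.4526 -0.045   0.0812]
grip 274 207 [0.4995 0.0985 0.0623]
tip1 266 207 [0.4996 0.1293 0.0645]
pvt 283 171 [0.6409 0.0628 0.0673]
trough 232 202 [0.5289 0.2719 0.0103]
head (array([654.4, -31. ]), array([ 82.1, 154.7]), 1.7, array([0.1547, 0.1609, 0.1679]), 874)
tray (array([529.9, -36.8]), array([178.7, 107.7]), 1.7, array([0.077 , 0.0829, 0.0886]), 918)
grip (array([501.7,  98.7]), array([34.9, 79.6]), 12.2, array([0.0509, 0.0597, 0.0664]), 131)
head (array([677.1, -88.2]), array([120.9, 306.7]), 21.1, array([0.1494, 0.1579, 0.1648]), 383)
tray (array([631.5, -48.2]), array([226.2, 399.3]), 67.4, array([0.0759, 0.0809, 0.1038]), 612)
grip (array([555.3,  74.7]), array([ 91.5, 174.9]), 64.9, array([0.0437, 0.0562, 0.0614]), 63)
```

```bash
python3 - <<'E'
import cv2,numpy as np
i=cv2.imread("pics/top0.png")
a=cv2.resize(i[180:225,285:335],None,fx=10,fy=10,interpolation=cv2.INTER_CUBIC)
b=cv2.resize(i[205:232,345:382],None,fx=8,fy=8,interpolation=cv2.INTER_CUBIC)
o=np.zeros((450,800,3),np.uint8); o[:,:500]=a; o[:216,504:800]=b
cv2.imwrite("pics/crop1.png",cv2.convertScaleAbs(o,alpha=1.5))
E
```

```text
(no output)
```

View pics/crop1.png

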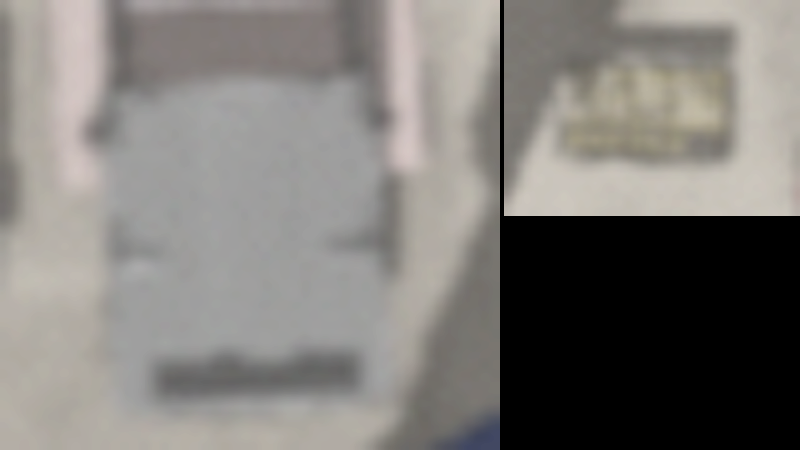

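```bash
cat >> h.py <<'E'
from scipy.spatial.transform import Rotation as Ro
def proj(c,X):
    p=np.atleast_2d(X)@c["R"].T+c["t"]; return np.c_[c["fx"]*p[:,0]/p[:,2]+c["cx"],c["fy"]*p[:,1]/p[:,2]+c["cy"]]
def atz(c,u,v,z):
    d=c["R"].T@np.array([(u-c["cx"])/c["fx"],(v-c["cy"])/c["fy"],1]); o=-c["R"].T@c["t"]; return o+d*(z-o[2])/d[2]
def go(pos,yaw,s):
    "shift (cm) and turn (deg) in tool axes to TCP pos with tool x at world yaw (deg), fingers down"
    M=Ro.from_rotvec(s["tool_rot"]); a=np.radians(yaw); c,d=np.cos(a),np.sin(a)
    T=Ro.from_matrix(np.array([[c,0,-d],[d,0,c],[0,-1,0]])) if 0 else Ro.from_matrix(np.array([[c,d*0,-d*-1*-1],[d,0,c],[0,-1,0]]))
    return (M.inv().apply(np.array(pos)-s["tool_pos"])*100).round(2),np.degrees((M.inv()*T).as_rotvec()).round(2)
E
python3 - <<'E'
from h import *
c=dict(np.load("top0.npz"))
px=lambda a,b:(285+(a+.5)/10-.5,180+(b+.5)/10-.5)
for n,p,z in[("rear",(250,80),.0835),("L",(105,200),.0835),("L2",(105,350),.0835),("R",(395,290),.0835),("R2",(393,200),.0835),("fguideL",(135,240),.0875),("fguideR",(360,240),.0875),("shadow_front",(255,400),.0835),("front",(255,412),.095)]:
    print(n,atz(c,*px(*p),z).round(4))
W=cloud(c);x,y,z=np.moveaxis(W,-1,0);v,u=np.mgrid[:400,:640]
for col in(300,305,309,314,319):
    print(col,[f"{r}:{x[r,col]*1e3:.0f}/{z[r,col]*1e3:.0f}" for r in list(range(185,191))+list(range(215,226))])
for r in(195,200,210): print(r,[f"{k}:{y[r,k]*1e3:.0f}/{z[r,k]*1e3:.0f}" for k in list(range(292,299))+list(range(320,328))])
from rig import robot
print(go((.454,-.246,.12),-2.6,robot.state()))
E
```

```text
rear [ 0.5707 -0.0408  0.0835]
L [0.5245 0.0155 0.0835]
L2 [0.4664 0.0159 0.0835]
R [ 0.4882 -0.0955  0.0835]
R2 [ 0.5231 -0.0953  0.0835]
fguideL [0.5082 0.0039 0.0875]
fguideR [ 0.5071 -0.0823  0.0875]
shadow_front [ 0.4465 -0.0414  0.0835]
front [ 0.4407 -0.0414  0.095 ]
300 ['185:594/14', '186:589/18', '187:585/21', '188:570/82', '189:nan/nan', '190:561/87', '215:465/82', '216:460/92', '217:457/79', '218:453/79', '219:448/90', '220:442/114', '221:439/105', '222:446/2', '223:442/-2', '224:438/2', '225:433/4']
305 ['185:594/15', '186:589/20', '187:585/16', '188:570/81', '189:564/93', '190:561/85', '215:464/86', '216:460/86', '217:456/87', '218:453/77', '219:449/84', '220:443/105', '221:441/89', '222:446/-6', '223:441/1', '224:437/1', '225:434/-2']
309 ['185:593/19', '186:588/20', '187:586/13', '188:569/82', '189:565/85', '190:561/82', '215:463/90', '216:461/77', '217:457/80', '218:453/81', '219:446/105', '220:443/103', '221:441/87', '222:445/-0', '223:442/-5', '224:437/3', '225:433/4']
314 ['185:594/10', '186:589/16', '187:584/21', '188:568/85', '189:564/87', '190:562/77', '215:463
[... 378 characters left out ...]
225:433/3']
195 ['292:31/11', '293:26/20', '294:23/14', '295:16/82', '296:12/87', '297:8/80', '298:4/83', '320:-81/83', '321:-85/83', '322:-88/86', '323:-94/16', '324:-98/16', '325:-101/30', '326:-106/16', '327:-110/14']
200 ['292:31/5', '293:28/-9', '294:24/-7', '295:16/80', '296:12/85', '297:8/88', '298:4/84', '320:-81/82', '321:-84/83', '322:-88/92', '323:-94/5', '324:-98/2', '325:-102/7', '326:-106/-5', '327:-110/-8']
210 ['292:32/1', '293:28/-4', '294:24/-1', '295:20/-1', '296:12/81', '297:8/84', '298:5/80', '320:-80/86', '321:-84/86', '322:-88/79', '323:-91/88', '324:-97/-2', '325:-101/-0', '326:-105/-4', '327:-109/-4']
(array([-13.11,  11.13,  30.19]), array([  0.  , -61.63,   0.  ]))
```

Call:
jog_arm([
  {"ry":-61.6,"x":-13.1,"y":11.1,"z":30.2,"hand":8.5},
  {"ry":-61.6,"x":-13.1,"y":11.1,"z":30.2},
  {"ry":-61.6,"x":-13.1,"y":11.1,"z":30.2},
  {"ry":-61.6,"x":-13.1,"y":11.1,"z":30.2},
  {"ry":-61.6,"x":-13.1,"y":11.1,"z":30.2},
  {"ry":-61.6,"x":-13.1,"y":11.1,"z":30.2},
  {"ry":-61.6,"x":-13.1,"y":11.1,"z":30.2},
  {"ry":-61.6,"x":-13.1,"y":11.1,"z":30.2},
], newtons=40)

```text
$.moves[0]: bad value
```

Call:
jog_arm([
  {"rx":0,"ry":-61.6,"rz":0,"x":-13.1,"y":11.1,"z":30.2,"hand":8.5},
  {"rx":0,"ry":-61.6,"rz":0,"x":-13.1,"y":11.1,"z":30.2,"hand":8.5},
  {"rx":0,"ry":-61.6,"rz":0,"x":-13.1,"y":11.1,"z":30.2,"hand":8.5},
  {"rx":0,"ry":-61.6,"rz":0,"x":-13.1,"y":11.1,"z":30.2,"hand":8.5},
  {"rx":0,"ry":-61.6,"rz":0,"x":-13.1,"y":11.1,"z":30.2,"hand":8.5},
  {"rx":0,"ry":-61.6,"rz":0,"x":-13.1,"y":11.1,"z":30.2,"hand":8.5},
  {"rx":0,"ry":-61.6,"rz":0,"x":-13.1,"y":11.1,"z":30.2,"hand":8.5},
  {"rx":0,"ry":-61.6,"rz":0,"x":-13.1,"y":11.1,"z":30.2,"hand":8.5},
], newtons=40)

```text
time: 1.8
tool_pos: [0.4537, -0.2472, 0.1204]
tool_rot: [-1.572, 0.038, -0.037]
wrist_force: [-0.0, 0.6, -0.7]
opening: 0.085
```

Call:
jog_arm([
  {"rx":0,"ry":0,"rz":0,"x":0,"y":6,"z":0.1,"hand":8.5},
  {"rx":0,"ry":0,"rz":0,"x":0,"y":9,"z":0.1,"hand":8.5},
  {"rx":0,"ry":0,"rz":0,"x":0,"y":11.4,"z":0.1,"hand":8.5},
  {"rx":0,"ry":0,"rz":0,"x":0,"y":11.4,"z":0.1,"hand":8.5},
  {"rx":0,"ry":0,"rz":0,"x":0,"y":11.4,"z":0.1,"hand":4},
  {"rx":0,"ry":0,"rz":0,"x":0,"y":11.4,"z":0.1,"hand":4},
  {"rx":0,"ry":0,"rz":0,"x":0,"y":11.4,"z":0.1,"hand":4},
  {"rx":0,"ry":0,"rz":0,"x":0,"y":11.4,"z":0.1,"hand":4},
  {"rx":0,"ry":0,"rz":0,"x":0,"y":11.4,"z":0.1,"hand":4},
], newtons=40)

```text
time: 2.92
tool_pos: [0.4556, -0.2461, 0.008]
tool_rot: [-1.573, 0.034, -0.039]
wrist_force: [0.0, -0.5, 6.6]
opening: 0.0491
```

Call:
jog_arm([
  {"rx":0,"ry":0,"rz":0,"x":0,"y":-4,"z":0,"hand":4},
  {"rx":0,"ry":0,"rz":0,"x":0,"y":-9,"z":0,"hand":4},
  {"rx":0,"ry":0,"rz":0,"x":0,"y":-14,"z":0,"hand":4},
  {"rx":0,"ry":0,"rz":0,"x":0,"y":-14,"z":0,"hand":4},
])

```text
time: 3.42
tool_pos: [0.4575, -0.2463, 0.151]
tool_rot: [-1.575, 0.029, -0.043]
wrist_force: [0.6, -0.2, -1.3]
opening: 0.0489
```

```bash
python3 - <<'E'
from h import *
from rig import robot
s=robot.state();print(s["tool_pos"],s["wrist_force"],s["opening"])
for n in("side","top"):
    c=robot.capture(n); cv2.imwrite(f"pics/{n}2.png",c["img"][:,:,::-1]); np.savez(f"{n}2.npz",**c)
    u,v=proj(c,s["tool_pos"])[0];print(u,v); u,v=int(u),int(v)
    i=cv2.resize(c["img"][v-30:v+30,u-33:u+33,::-1],None,fx=6,fy=6,interpolation=cv2.INTER_CUBIC); 
    o=i if n=="side" else np.hstack([o,i])
cv2.imwrite("pics/held.png",cv2.convertScaleAbs(o,alpha=1.3))
E
```

```text
[ 0.45753941 -0.24625945  0.15099317] [ 0.5560405  -0.24864242 -1.33101895] 0.04894928028443735
327.31130097312456 172.1853208255375
365.5932691782609 213.9323593817676
```

View pics/held.png

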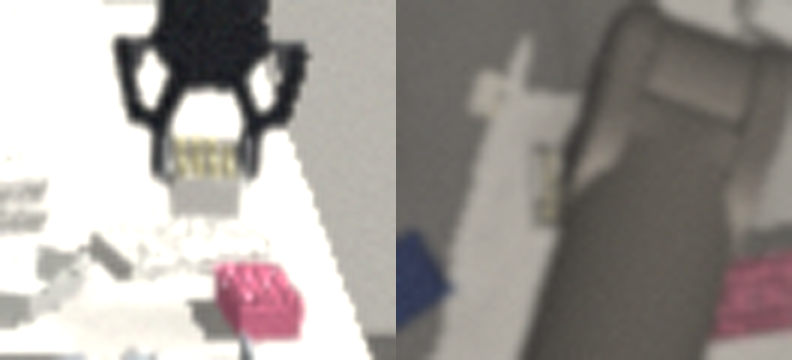

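```bash
python3 - <<'E'
from h import *
c=dict(np.load("side2.npz"));W=cloud(c);x,y,z=np.moveaxis(W,-1,0)
for r in range(163,182): print(r,[f"{x[r,k]*1e3:.0f},{y[r,k]*1e3:.0f},{z[r,k]*1e3:.0f}" for k in range(320,336,3)])
c=dict(np.load("top2.npz"));W=cloud(c)
m=(W[...,2]>.165)&(W[...,2]<.19)&(abs(W[...,0]-.455)<.03)&(W[...,1]>-.24)&(W[...,1]<-.15);print(W[m].round(3).tolist()[:40])
E
```

```text
163 ['491,-234,196', '422,-843,-5', '405,-847,-6', '389,-846,-6', '373,-840,-4', '429,-225,199']
164 ['490,-237,190', '424,-822,-4', '409,-808,1', '391,-820,-3', '374,-829,-6', '427,-238,190']
165 ['490,-236,186', '474,-274,174', '461,-275,173', '449,-274,174', '434,-290,168', '428,-228,189']
166 ['490,-241,180', '474,-271,170', '463,-258,175', '450,-260,174', '436,-268,171', '428,-230,184']
167 ['490,-237,177', '474,-275,164', '464,-244,175', '451,-252,172', '438,-251,173', '427,-240,176']
168 ['491,-229,175', '475,-264,164', '465,-238,173', '452,-237,173', '439,-236,173', '427,-236,173']
169 ['489,-248,165', '473,-286,152', '466,-218,175', '454,-220,174', '441,-220,174', '426,-237,168']
170 ['489,-241,163', '473,-279,149', '465,-226,168', '455,-205,175', '442,-206,175', '426,-236,164']
171 ['489,-238,159', '472,-288,142', '466,-219,166', '455,-208,170', '442,-211,169', '428,-225,164']
172 ['449,-704,-8', '480,-197,169', '467,-204,166', '456,-193,170', '443,-201,168', '426,-234,156']
173 ['451,-679,-5', '480,-204,162', '467,-211,160', '455,-205,162', '443,-201,163', '427,-229,153']

[... 693 characters left out ...]
,10', '450,-514,12', '435,-516,12', '420,-514,12', '407,-507,15', '391,-519,11']
[[0.481, -0.203, 0.171], [0.481, -0.206, 0.169], [0.481, -0.21, 0.168], [0.481, -0.213, 0.171], [0.477, -0.202, 0.172], [0.474, -0.203, 0.169], [0.474, -0.209, 0.172], [0.474, -0.213, 0.168], [0.47, -0.202, 0.17], [0.469, -0.212, 0.179], [0.466, -0.202, 0.174], [0.462, -0.209, 0.179], [0.462, -0.212, 0.175], [0.459, -0.202, 0.172], [0.459, -0.213, 0.172], [0.456, -0.202, 0.17], [0.452, -0.202, 0.166], [0.452, -0.209, 0.173], [0.451, -0.212, 0.175], [0.448, -0.201, 0.173], [0.445, -0.202, 0.168], [0.441, -0.202, 0.166], [0.441, -0.209, 0.167], [0.441, -0.212, 0.17], [0.437, -0.201, 0.174], [0.434, -0.202, 0.168]]
```

```bash
python3 - <<'E'
from h import *
from rig import robot
s=robot.state();print(s["tool_pos"],go((.5325,-.0363,.14),1.7,s))
E
```

```text
[ 0.45392876 -0.24488145  0.14634748] (array([ 6.9 ,  0.63, 21.2 ]), array([ 0.02, -4.32,  0.  ]))
```

Call:
jog_arm([
  {"rx":0,"ry":-4.3,"rz":0,"x":2.5,"y":0,"z":5,"hand":4},
  {"rx":0,"ry":-4.3,"rz":0,"x":4.5,"y":0.3,"z":10,"hand":4},
  {"rx":0,"ry":-4.3,"rz":0,"x":6,"y":0.6,"z":15,"hand":4},
  {"rx":0,"ry":-4.3,"rz":0,"x":6.9,"y":0.6,"z":19,"hand":4},
  {"rx":0,"ry":-4.3,"rz":0,"x":6.9,"y":0.6,"z":21.2,"hand":4},
  {"rx":0,"ry":-4.3,"rz":0,"x":6.9,"y":0.6,"z":21.2,"hand":4},
  {"rx":0,"ry":-4.3,"rz":0,"x":6.9,"y":0.6,"z":21.2,"hand":4},
])

```text
time: 4.4
tool_pos: [0.5318, -0.0383, 0.139]
tool_rot: [-1.572, -0.019, 0.024]
wrist_force: [-1.1, -0.6, -1.9]
opening: 0.0492
```

```bash
python3 - <<'E'
from h import *
from rig import robot
s=robot.state();print(s["tool_pos"],s["wrist_force"],s["opening"])
for n in("side","top"):
    c=robot.capture(n); cv2.imwrite(f"pics/{n}3.png",c["img"][:,:,::-1]); np.savez(f"{n}3.npz",**c)
    if n=="side":
        W=cloud(c);x,y,z=np.moveaxis(W,-1,0)
        m=(abs(y-.008)<.012)&(abs(x-.5325)<.035)&(z>.11)&(z<.2); p=W[m]; print(len(p),"endface x",p[:,0].min(),p[:,0].max(),"y",np.median(p[:,1]),"z",p[:,2].min(),p[:,2].max())
    u,v=proj(c,s["tool_pos"])[0].astype(int)
    i=cv2.resize(c["img"][v-30:v+30,u-33:u+33,::-1],None,fx=6,fy=6,interpolation=cv2.INTER_CUBIC); 
    o=i if n=="side" else np.hstack([o,i])
cv2.imwrite("pics/over.png",cv2.convertScaleAbs(o,alpha=1.3))
print(go((.5325,-.0363,.095),1.7,robot.state()))
E
```

```text
[ 0.53177357 -0.03832738  0.13895256] [-1.09919556 -0.55903682 -1.87416081] 0.04915635547607126
105 endface x 0.507160326303128 0.553108102820829 y 0.005059546405378309 z 0.12939542508227703 0.16609000196207685
(array([0.04, 4.46, 0.25]), array([ 0.06, -0.21, -0.09]))
```

View pics/over.png

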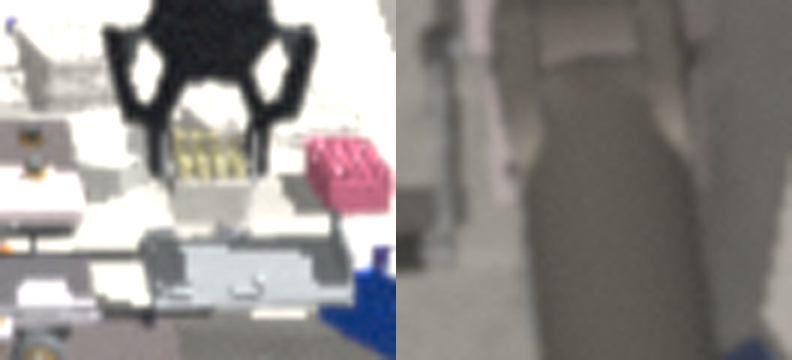

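```bash
python3 - <<'E'
from h import *
c=dict(np.load("side3.npz")); u,v=proj(c,[ 0.53177357,-0.03832738,0.13895256])[0].astype(int)
for a,b in((170,295),(245,287),(207,291),(157,300),(352,300)): print(atz(c,u-33+(a+.5)/6-.5,v-30+(b+.5)/6-.5,.0875 if b<299 else .0835).round(4))
# sub-px view of both guides
i=c["img"][v+8:v+26,u-12:u+28]; cv2.imwrite("pics/g.png",cv2.resize(i[:,:,::-1],None,fx=18,fy=18,interpolation=cv2.INTER_CUBIC)); print(u-12,v+8)
E
```

```text
[0.5567 0.0222 0.0875]
[0.5087 0.0104 0.0875]
[0.5331 0.0163 0.0875]
[0.5647 0.0208 0.0835]
[0.4418 0.0225 0.0835]
300 201
```

View pics/g.png

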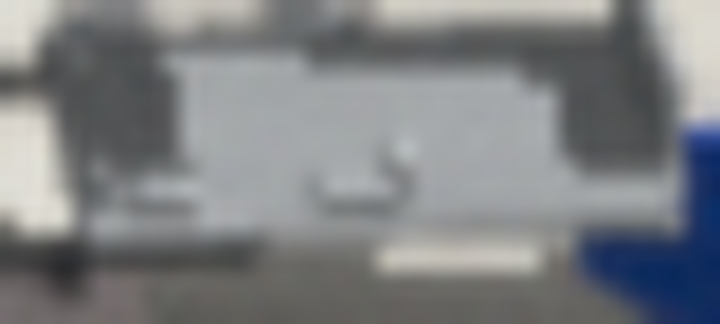

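```bash
python3 - <<'E'
from h import *
c=dict(np.load("side3.npz"))
for a in(105,195,255,315,405): print(atz(c,300+(a+.5)/18-.5,201+(205+.5)/18-.5,.0835).round(4))
E
```

```text
[0.5621 0.0147 0.0835]
[0.5432 0.0149 0.0835]
[0.5306 0.0151 0.0835]
[0.518  0.0153 0.0835]
[0.499  0.0155 0.0835]
```

Call:
jog_arm([
  {"rx":0,"ry":0,"rz":0,"x":0,"y":1.5,"z":0.2,"hand":4},
  {"rx":0,"ry":0,"rz":0,"x":0,"y":3,"z":0.2,"hand":4},
  {"rx":0,"ry":0,"rz":0,"x":0,"y":4,"z":0.2,"hand":4},
  {"rx":0,"ry":0,"rz":0,"x":0,"y":4.5,"z":0.2,"hand":4},
  {"rx":0,"ry":0,"rz":0,"x":0,"y":4.5,"z":0.2,"hand":4},
  {"rx":0,"ry":0,"rz":0,"x":0,"y":4.5,"z":0.2,"hand":4},
])

```text
time: 5.25
tool_pos: [0.5332, -0.0343, 0.0957]
tool_rot: [-1.571, -0.024, 0.022]
wrist_force: [0.5, -0.1, -0.7]
opening: 0.049
```

Call:
jog_arm([
  {"rx":0,"ry":0,"rz":0,"x":0,"y":0.2,"z":-0.1,"hand":4},
  {"rx":0,"ry":0,"rz":0,"x":0,"y":0.4,"z":-0.1,"hand":4},
  {"rx":0,"ry":0,"rz":0,"x":0,"y":0.4,"z":-0.1,"hand":4},
])

```text
time: 5.62
tool_pos: [0.533, -0.0356, 0.0915]
tool_rot: [-1.571, -0.023, 0.022]
wrist_force: [-0.3, 0.1, -0.5]
opening: 0.0494
```

Call:
jog_arm([
  {"rx":0,"ry":0,"rz":0,"x":0,"y":0.15,"z":0,"hand":4},
  {"rx":0,"ry":0,"rz":0,"x":0,"y":0.25,"z":0,"hand":4},
  {"rx":0,"ry":0,"rz":0,"x":0,"y":0.25,"z":0,"hand":4},
])

```text
time: 6.0
tool_pos: [0.5348, -0.0355, 0.0912]
tool_rot: [-1.571, -0.027, 0.019]
wrist_force: [-1.4, -0.1, 8.6]
opening: 0.0493
```

Call:
jog_arm([
  {"rx":0,"ry":0,"rz":0,"x":0,"y":-0.2,"z":0,"hand":4},
  {"rx":0,"ry":0,"rz":0,"x":0,"y":-0.2,"z":0,"hand":7},
  {"rx":0,"ry":0,"rz":0,"x":0,"y":-0.2,"z":0,"hand":7},
  {"rx":0,"ry":0,"rz":0,"x":0,"y":-0.2,"z":0,"hand":7},
  {"rx":0,"ry":0,"rz":0,"x":0,"y":-3,"z":0,"hand":7},
  {"rx":0,"ry":0,"rz":0,"x":0,"y":-8,"z":0,"hand":7},
  {"rx":0,"ry":0,"rz":0,"x":0,"y":-10,"z":0,"hand":7},
  {"rx":0,"ry":0,"rz":0,"x":0,"y":-10,"z":0,"hand":7},
])

```text
time: 7.0
tool_pos: [0.5341, -0.0352, 0.1904]
tool_rot: [-1.571, -0.026, 0.02]
wrist_force: [-0.1, -0.3, -0.2]
opening: 0.0703
```

```bash
python3 - <<'E'
from h import *
from rig import robot
s=robot.state();print(s["tool_pos"],s["wrist_force"],s["opening"])
c=robot.capture("side"); np.savez("side4.npz",**c)
cv2.imwrite("pics/side4.png",cv2.resize(c["img"][170:250,270:370,::-1],None,fx=7,fy=7,interpolation=cv2.INTER_CUBIC))
W=cloud(c);x,y,z=np.moveaxis(W,-1,0)
m=(abs(y-.008)<.012)&(abs(x-.5325)<.035)&(z>.094)&(z<.112);p=W[m];print(len(p),p.min(0),p.max(0),np.median(p,0))
m=(abs(y+.036)<.045)&(abs(x-.5325)<.035)&(z>.108)&(z<.125);print(rect(W,m))
print(go((.395,-.0395,.21),91.7,robot.state()),go((.395,-.0395,.21),1.7,robot.state()))
E
```

```text
[ 0.53412354 -0.03524621  0.19043727] [-0.11429561 -0.27704814 -0.24994188] 0.07033639213246663
62 [ 0.50608929 -0.00313933  0.09408208] [0.55624416 0.0163769  0.11183957] [0.53335127 0.00849179 0.10355453]
(array([532.8, -33.9]), array([51.3, 85.5]), 1.2, array([0.1084, 0.1135, 0.1174]), 84)
(array([-1.379e+01, -2.130e+00, -1.000e-02]), array([ 3.000e-02, -9.003e+01,  1.000e-02])) (array([-1.379e+01, -2.130e+00, -1.000e-02]), array([ 0.01, -0.03,  0.03]))
```

View pics/side4.png

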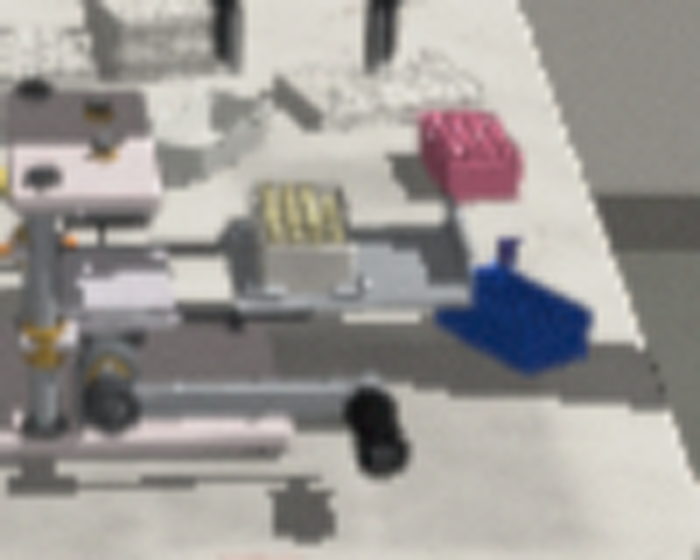

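Call:
jog_arm([
  {"rx":0,"ry":0,"rz":0,"x":-5,"y":-1,"z":0,"hand":0},
  {"rx":0,"ry":0,"rz":0,"x":-10,"y":-1,"z":0,"hand":0},
  {"rx":0,"ry":0,"rz":0,"x":-13.8,"y":0,"z":0,"hand":0},
  {"rx":0,"ry":0,"rz":0,"x":-13.8,"y":3,"z":0,"hand":0},
  {"rx":0,"ry":0,"rz":0,"x":-13.8,"y":7,"z":0,"hand":0},
  {"rx":0,"ry":0,"rz":0,"x":-13.8,"y":10.7,"z":0,"hand":0},
  {"rx":0,"ry":0,"rz":0,"x":-13.8,"y":10.7,"z":0,"hand":0},
  {"rx":0,"ry":0,"rz":0,"x":-13.8,"y":10.7,"z":0,"hand":0},
])

```text
time: 8.05
tool_pos: [0.3951, -0.0393, 0.0821]
tool_rot: [-1.57, -0.023, 0.023]
wrist_force: [-0.4, 0.2, -0.2]
opening: -0.0004
```

Call:
jog_arm([
  {"rx":0,"ry":0,"rz":0,"x":1.5,"y":0,"z":0,"hand":0},
  {"rx":0,"ry":0,"rz":0,"x":2.5,"y":0,"z":0,"hand":0},
  {"rx":0,"ry":0,"rz":0,"x":3.2,"y":0,"z":0,"hand":0},
  {"rx":0,"ry":0,"rz":0,"x":4,"y":0,"z":0,"hand":0},
  {"rx":0,"ry":0,"rz":0,"x":5,"y":0,"z":0,"hand":0},
  {"rx":0,"ry":0,"rz":0,"x":6,"y":0,"z":0,"hand":0},
  {"rx":0,"ry":0,"rz":0,"x":7,"y":0,"z":0,"hand":0},
  {"rx":0,"ry":0,"rz":0,"x":8,"y":0,"z":0,"hand":0},
  {"rx":0,"ry":0,"rz":0,"x":9,"y":0,"z":0,"hand":0},
])

```text
time: 9.18
tool_pos: [0.4853, -0.0365, 0.0816]
tool_rot: [-1.57, -0.023, 0.024]
wrist_force: [-1.7, 1.3, -0.3]
opening: 0.0001
```

Pushing with about 1.7 N; continue.

Call:
jog_arm([
  {"rx":0,"ry":0,"rz":0,"x":1,"y":0,"z":0,"hand":0},
  {"rx":0,"ry":0,"rz":0,"x":2,"y":0,"z":0,"hand":0},
  {"rx":0,"ry":0,"rz":0,"x":2.8,"y":0,"z":0,"hand":0},
  {"rx":0,"ry":0,"rz":0,"x":3.4,"y":0,"z":0,"hand":0},
  {"rx":0,"ry":0,"rz":0,"x":3.8,"y":0,"z":0,"hand":0},
  {"rx":0,"ry":0,"rz":0,"x":4.1,"y":0,"z":0,"hand":0},
  {"rx":0,"ry":0,"rz":0,"x":4.1,"y":0,"z":0,"hand":0},
])

```text
time: 10.05
tool_pos: [0.5264, -0.0359, 0.0819]
tool_rot: [-1.571, -0.024, 0.022]
wrist_force: [-1.0, 0.2, 0.5]
opening: -0.0001
```

Call:
jog_arm([
  {"rx":0,"ry":0,"rz":0,"x":0.3,"y":0,"z":0,"hand":0},
  {"rx":0,"ry":0,"rz":0,"x":0.6,"y":0,"z":0,"hand":0},
  {"rx":0,"ry":0,"rz":0,"x":0.9,"y":0,"z":0,"hand":0},
  {"rx":0,"ry":0,"rz":0,"x":0.9,"y":0,"z":0,"hand":0},
])

```text
time: 10.55
tool_pos: [0.5355, -0.0355, 0.0819]
tool_rot: [-1.571, -0.024, 0.022]
wrist_force: [-0.2, 0.1, 1.0]
opening: -0.0004
```

Call:
jog_arm([
  {"rx":0,"ry":0,"rz":0,"x":0.3,"y":0,"z":0,"hand":0},
  {"rx":0,"ry":0,"rz":0,"x":0.5,"y":0,"z":0,"hand":0},
  {"rx":0,"ry":0,"rz":0,"x":0.5,"y":0,"z":0,"hand":0},
])

```text
time: 10.92
tool_pos: [0.5375, -0.0354, 0.0816]
tool_rot: [-1.571, -0.019, 0.027]
wrist_force: [-6.8, -0.1, 4.9]
opening: 0.0001
```

Call:
jog_arm([
  {"rx":0,"ry":0,"rz":0,"x":0.3,"y":0,"z":0,"hand":0},
  {"rx":0,"ry":0,"rz":0,"x":0.3,"y":0,"z":0,"hand":0},
  {"rx":0,"ry":0,"rz":0,"x":0.3,"y":0,"z":0,"hand":0},
])

```text
time: 11.3
tool_pos: [0.5375, -0.0354, 0.0814]
tool_rot: [-1.572, -0.014, 0.032]
wrist_force: [-13.0, -0.0, 9.9]
opening: -0.0001
```

Call:
jog_arm([
  {"rx":0,"ry":0,"rz":0,"x":-2,"y":0,"z":0,"hand":0},
  {"rx":0,"ry":0,"rz":0,"x":-6,"y":0,"z":0,"hand":0},
  {"rx":0,"ry":0,"rz":0,"x":-8,"y":-5,"z":0,"hand":0},
  {"rx":0,"ry":0,"rz":0,"x":-10,"y":-10,"z":0,"hand":4},
  {"rx":0,"ry":0,"rz":0,"x":-10,"y":-10,"z":0,"hand":6},
])

```text
time: 11.92
tool_pos: [0.4457, -0.0382, 0.1861]
tool_rot: [-1.573, -0.031, 0.015]
wrist_force: [1.3, -0.7, -0.6]
opening: 0.0359
```

```bash
python3 - <<'E'
from h import *
from rig import robot
print(robot.state()["tool_pos"])
s_=[]
for n in("side","top"):
    c=robot.capture(n); np.savez(n+"5.npz",**c); im=c["img"][:,:,::-1]
    s_.append(cv2.resize(im[175:250,270:350] if n=="side" else im[140:225,255:345],(400,375),interpolation=cv2.INTER_CUBIC))
    W=cloud(c);x,y,z=np.moveaxis(W,-1,0); dark=c["img"].astype(int).sum(2)<170
    g=(z>.045)&(z<.07)&dark&(abs(x-.503)<.03)&(abs(y-.108)<.05); 
    if g.sum()>3: print(n,rect(W,g),W[g].min(0).round(3),W[g].max(0).round(3))
    m=(z>.145)&(z<.17)&(abs(x-.655)<.06)&(abs(y+.031)<.1); print(n,"head",rect(W,m))
    t=robot.trace(n,"lever_grip")
    for d in t[:2]:
        p=W[d["mask"]&(z>.03)&(z<.09)]; print(n,round(d["conf"],2),np.round(d["bbox"],1),np.percentile(p,[5,50,95],axis=0).round(3).tolist() if len(p) else 0)
cv2.imwrite("pics/p5.png",np.hstack(s_))
print(go((.503,.108,.16),1.7,robot.state()))
E
```

```text
[ 0.44574012 -0.03815175  0.18607693]
side (array([502.2, 111.7]), array([23.1, 63.9]), 4.5, array([0.0466, 0.0561, 0.061 ]), 61) [0.489 0.08  0.045] [0.514 0.144 0.064]
side head (array([653.7, -24.2]), array([ 80.1, 174.4]), 2.9, array([0.1491, 0.1577, 0.1648]), 381)
side 0.84 [304.9 229.5  45.7  15.6] [[0.493, 0.065, 0.039], [0.559, 0.077, 0.051], [0.643, 0.137, 0.061]]
top (array([502.9, 106.5]), array([19.5, 48.7]), 7.1, array([0.0536, 0.0596, 0.0676]), 58) [0.492 0.082 0.052] [0.513 0.13  0.069]
top head (array([655.1, -30.7]), array([ 81.4, 155.9]), 3.1, array([0.1542, 0.1612, 0.1675]), 858)
top 0.78 [273.4 191.1  22.9  37.7] [[0.492, 0.062, 0.049], [0.508, 0.079, 0.059], [0.638, 0.13, 0.068]]
(array([ 6.47,  2.08, 14.42]), array([-0.02, -0.02, -0.07]))
```

View pics/p5.png

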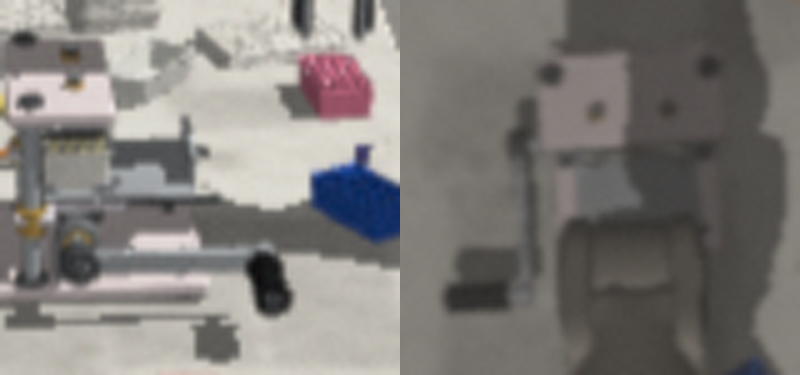

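Call:
jog_arm([
  {"rx":0,"ry":0,"rz":0,"x":2,"y":0,"z":5,"hand":7},
  {"rx":0,"ry":0,"rz":0,"x":5,"y":1,"z":10,"hand":7},
  {"rx":0,"ry":0,"rz":0,"x":6.5,"y":2,"z":14.7,"hand":7},
  {"rx":0,"ry":0,"rz":0,"x":6.5,"y":2,"z":14.7,"hand":7},
  {"rx":0,"ry":0,"rz":0,"x":6.5,"y":2,"z":14.7,"hand":7},
  {"rx":0,"ry":0,"rz":0,"x":6.5,"y":2,"z":14.7,"hand":7},
])

```text
time: 12.88
tool_pos: [0.5034, 0.1089, 0.1612]
tool_rot: [-1.572, -0.02, 0.022]
wrist_force: [0.2, 0.0, -0.1]
opening: 0.07
```

```bash
python3 - <<'E'
from h import *
from rig import robot
s=robot.state();print(s["tool_pos"],go((.5025,.112,.03),2,s))
E
```

```text
[0.5034432  0.10887744 0.16124273] (array([-0.07, 13.12,  0.33]), array([ 0.07, -0.48, -0.06]))
```

Call:
jog_arm([
  {"rx":0,"ry":-0.5,"rz":0,"x":0,"y":5,"z":0.2,"hand":7},
  {"rx":0,"ry":-0.5,"rz":0,"x":0,"y":10,"z":0.2,"hand":7},
  {"rx":0,"ry":-0.5,"rz":0,"x":0,"y":13.1,"z":0.2,"hand":7},
  {"rx":0,"ry":-0.5,"rz":0,"x":0,"y":13.1,"z":0.2,"hand":7},
  {"rx":0,"ry":-0.5,"rz":0,"x":0,"y":13.1,"z":0.2,"hand":1.5},
  {"rx":0,"ry":-0.5,"rz":0,"x":0,"y":13.1,"z":0.2,"hand":1.5},
  {"rx":0,"ry":-0.5,"rz":0,"x":0,"y":13.1,"z":0.2,"hand":1.5},
  {"rx":0,"ry":-0.5,"rz":0,"x":0,"y":13.1,"z":0.2,"hand":1.5},
  {"rx":0,"ry":-0.5,"rz":0,"x":0,"y":13.1,"z":0.2,"hand":1.5},
])

```text
time: 14.0
tool_pos: [0.5017, 0.1129, 0.0314]
tool_rot: [-1.572, -0.028, 0.033]
wrist_force: [-5.7, -0.9, 5.1]
opening: 0.0251
```

```bash
python3 - <<'E'
from h import *
from rig import robot
s=robot.state();print(s)
E
```

```text
{'time': 14.0, 'joints': array([ 0.13013963,  0.50154922, -0.50380836,  1.84262676,  0.30652727,
        0.87810664, -0.48178548]), 'joint_vel': array([-0.0008502 , -0.00085155, -0.00158271,  0.00127991,  0.00074507,
       -0.00068541,  0.0019911 ]), 'joint_efforts': array([ 3.93091170e-01, -3.67625606e+01, -4.52252224e+00, -1.93433708e+01,
        6.27689883e-01, -1.72910985e+00, -4.94118649e-03]), 'tool_pos': array([0.50165508, 0.11287288, 0.03143803]), 'tool_rot': array([-1.57162264, -0.02790008,  0.03261033]), 'wrist_force': array([-5.68246639, -0.91175571,  5.06000951]), 'ft_torque': array([-0.111938  ,  1.153078  ,  0.03413042]), 'opening': 0.025062357781705923}
```

Call:
jog_arm([
  {"rx":0,"ry":0,"rz":0,"x":0.05,"y":-1.2,"z":0,"hand":1.5},
  {"rx":0,"ry":0,"rz":0,"x":0.2,"y":-2.3,"z":0,"hand":1.5},
  {"rx":0,"ry":0,"rz":0,"x":0.45,"y":-3.5,"z":0,"hand":1.5},
  {"rx":0,"ry":0,"rz":0,"x":0.8,"y":-4.6,"z":0,"hand":1.5},
  {"rx":0,"ry":0,"rz":0,"x":1.25,"y":-5.7,"z":0,"hand":1.5},
  {"rx":0,"ry":0,"rz":0,"x":1.8,"y":-6.75,"z":0,"hand":1.5},
  {"rx":0,"ry":0,"rz":0,"x":1.8,"y":-6.75,"z":0,"hand":1.5},
], newtons=60)

```text
time: 14.88
tool_pos: [0.5194, 0.1136, 0.0993]
tool_rot: [-1.571, -0.027, 0.033]
wrist_force: [-7.3, -0.3, 0.2]
opening: 0.024
```

Call:
jog_arm([
  {"rx":0,"ry":0,"rz":0,"x":0.6,"y":-1.0,"z":0,"hand":1.5},
  {"rx":0,"ry":0,"rz":0,"x":1.3,"y":-1.9,"z":0,"hand":1.5},
  {"rx":0,"ry":0,"rz":0,"x":2.1,"y":-2.8,"z":0,"hand":1.5},
  {"rx":0,"ry":0,"rz":0,"x":2.95,"y":-3.6,"z":0,"hand":1.5},
  {"rx":0,"ry":0,"rz":0,"x":3.9,"y":-4.3,"z":0,"hand":1.5},
  {"rx":0,"ry":0,"rz":0,"x":4.9,"y":-4.95,"z":0,"hand":1.5},
  {"rx":0,"ry":0,"rz":0,"x":4.9,"y":-4.95,"z":0,"hand":1.5},
])

```text
time: 15.75
tool_pos: [0.5705, 0.1159, 0.15]
tool_rot: [-1.57, -0.03, 0.029]
wrist_force: [-6.9, -0.3, 3.7]
opening: 0.0244
```

Call:
jog_arm([
  {"rx":0,"ry":0,"rz":0,"x":1.0,"y":-0.55,"z":0,"hand":1.5},
  {"rx":0,"ry":0,"rz":0,"x":2.1,"y":-1.0,"z":0,"hand":1.5},
  {"rx":0,"ry":0,"rz":0,"x":3.2,"y":-1.35,"z":0,"hand":1.5},
  {"rx":0,"ry":0,"rz":0,"x":4.4,"y":-1.6,"z":0,"hand":1.5},
  {"rx":0,"ry":0,"rz":0,"x":5.5,"y":-1.75,"z":0,"hand":1.5},
  {"rx":0,"ry":0,"rz":0,"x":6.6,"y":-1.8,"z":0,"hand":1.5},
  {"rx":0,"ry":0,"rz":0,"x":6.6,"y":-1.8,"z":0,"hand":1.5},
  {"rx":0,"ry":0,"rz":0,"x":6.6,"y":-1.8,"z":0,"hand":1.5},
])

```text
time: 16.75
tool_pos: [0.6378, 0.1189, 0.1674]
tool_rot: [-1.569, -0.033, 0.027]
wrist_force: [-3.0, 2.2, 4.7]
opening: 0.0241
```

```bash
python3 - <<'E'
from h import *
from rig import robot
s=robot.state();print(s["tool_pos"],s["wrist_force"],s["opening"])
o=[]
for n in("side","top"):
    c=robot.capture(n); np.savez(n+"6.npz",**c); im=c["img"][:,:,::-1]
    o.append(cv2.resize(im[160:250,250:350] if n=="side" else im[140:225,245:345],(400,360),interpolation=cv2.INTER_CUBIC))
cv2.imwrite("pics/p6.png",np.hstack(o)); s=robot.state();print(s["tool_pos"],s["wrist_force"],s["opening"])
c=dict(np.load("side6.npz"))
for X in((.6366,.1135,.05),(.6366,.1135,.185),(.6382,.0715,.05),(.6382,.0715,.185)): print((proj(c,X)-[250,160])*4)
E
```

```text
[0.63781838 0.11892681 0.16737744] [-2.97260068  2.16329386  4.73939859] 0.02414713791632523
[0.63766519 0.11888906 0.16739004] [-2.8845822   1.82099017  5.41073182] 0.02421079412542422
[[143.74963593 286.44603054]]
[[143.93034634 147.79647915]]
[[141.41627596 266.33772283]]
[[141.52428207 130.11295935]]
```

View pics/p6.png

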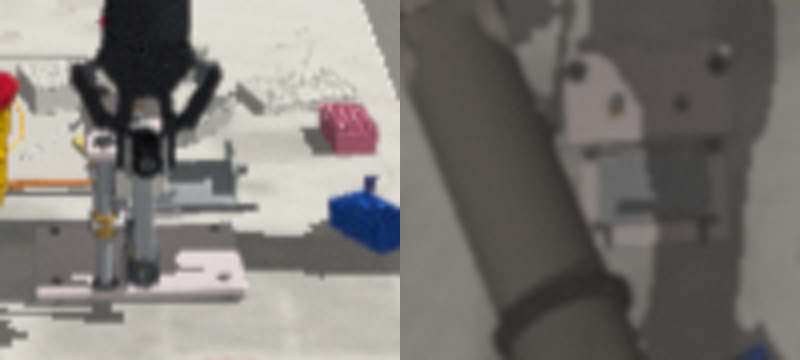

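```bash
python3 - <<'E'
from h import *
from rig import robot
for k in(5,6):
  for n in("side","top"):
    c=dict(np.load(f"{n}{k}.npz"));W=cloud(c);x,y,z=np.moveaxis(W,-1,0)
    m=(z>(.098 if k==5 else .108))&(z<.13)&(x>.53)&(x<.57)&(y>-.085)&(y<.01); p=W[m]
    print(k,n,len(p),np.percentile(p,[5,50,95],axis=0).round(3).tolist() if len(p) else 0)
    m=(abs(x-.6)<.05)&(y>-.08)&(y<.015)&(z>.07)&(z<.145)&(x<.61)&(x>.565); p=W[m]; print("  floor",len(p),np.median(p,0).round(4) if len(p) else 0)
s=robot.state();print(s["time"],s["tool_pos"],s["wrist_force"],s["opening"])
E
```

```text
5 side 16 [[0.549, -0.074, 0.102], [0.552, -0.026, 0.104], [0.556, 0.005, 0.107]]
  floor 110 [ 0.5873 -0.0289  0.0803]
5 top 2 [[0.552, -0.062, 0.103], [0.555, -0.062, 0.108], [0.557, -0.062, 0.113]]
  floor 272 [ 0.5883 -0.0312  0.0833]
6 side 18 [[0.548, -0.075, 0.112], [0.552, -0.031, 0.116], [0.556, 0.004, 0.119]]
  floor 112 [ 0.5869 -0.0261  0.092 ]
6 top 40 [[0.55, -0.069, 0.113], [0.552, -0.037, 0.121], [0.555, -0.001, 0.123]]
  floor 294 [ 0.5874 -0.0314  0.0963]
16.85 [0.63766519 0.11888906 0.16739004] [-2.8845822   1.82099017  5.41073182] 0.02421079412542422
```

Call:
jog_arm([
  {"rx":0,"ry":0,"rz":0,"x":-0.05,"y":0,"z":0,"hand":1.5},
  {"rx":0,"ry":0,"rz":0,"x":-0.05,"y":0,"z":0,"hand":1.5},
  {"rx":0,"ry":0,"rz":0,"x":-0.05,"y":0,"z":0,"hand":1.5},
  {"rx":0,"ry":0,"rz":0,"x":-0.05,"y":0,"z":0,"hand":1.5},
])

```text
time: 17.35
tool_pos: [0.6371, 0.1189, 0.1674]
tool_rot: [-1.569, -0.033, 0.028]
wrist_force: [-4.0, 1.4, 4.7]
opening: 0.0242
```

```bash
python3 -c "
from rig import robot
s=robot.state();print(s['tool_pos'],s['wrist_force'],s['opening']);print(robot.job_done())"
```

```text
[0.63708489 0.11888033 0.16736956] [-3.98571374  1.35929379  4.70252319] 0.02417807088625391
the job is handed in; nothing more can be done
None
```

The white rack with the cream caps is in the press, and the job was handed in at about 17.4 s with the gripper still holding the lever up. I stood the rack in the tray guides and pushed the tray in until it hit its stop (13 N, no further movement). I then swung the lever up by its black grip.

**Last checks:**
- **Lever:** it looks straight up in the side picture. The grip position works out to within about half a degree of vertical.
- **Lift:** the depth readings show the tray floor about 12–13 mm higher than before, matching the 12 mm full lift.
- **Tray:** its front pull is unchanged at x = 0.552 m, so it is still fully home.
- **Grip:** the fingers hold the sleeve at 24 mm opening, with a steady pull of about 4 N along the press.

**Not confirmed:** in the last pictures the rack itself was hidden behind the lever and under the head, so I did not see the pad touching the caps. I did not measure the trough, dropper bottle and well plate again afterwards, but I planned no contact with them.

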